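Put the router parts back into their own holders

TASK

The four router-table parts stand in one another's wooden holders. Move each to the middle of its own holder, standing upright on the pocket floor: the star knob in the round one, the collet nut in the hexagonal one, the tall slim bit in the square one and the short wide bit in the oblong one; each holder takes only one part, so park a part on the empty rubber mat whenever you need a free spot. Leave the tape measure where it stands.

Things in the scene. Friction and masses are not known exactly. Their poses are not given: they have to be found in the camera images.
- star_knob_c (a point): spare star knob standing upright: black five-lobed hand knob 42 mm across and 20 mm high at the bottom, then a brass-coloured collar, then an 8 mm steel stud on the axis from 26 to 56 mm above its underside. 56 mm high, 0.04 kg. Point on the axis half-way up, 28 mm above its underside; z up along the stud. Grip the stud (any direction), about 15 mm above this point.
- collet_nut_c (a point): router collet and nut standing upright: hexagonal bright nut 27 to 31 mm across and 14 mm high at the bottom, then a grey round collet 19 mm in diameter from 14 to 38 mm. 38 mm high, 0.08 kg. Point on the axis half-way up, 19 mm above its underside; z up. Grip the round collet (any direction), about 10 mm above this point.
- router_bit_1_c (a point): tall slim router bit standing on its cutter: cutter 30 x 22 mm and 26 mm high (the slimmer and higher cutter of the two bits), then a round grey shank 12.7 mm in diameter from 26 to 62 mm. 62 mm high, 0.11 kg. Point on the axis half-way up, 31 mm above its underside; z up. Grip the shank (any direction), about 15 mm above this point.
- router_bit_3_c (a point): short wide router bit standing on its cutter: cutter 37 x 27 mm and 16 mm high (the wider and lower cutter of the two bits), then a round grey shank 12.7 mm in diameter from 16 to 52 mm. 52 mm high, 0.11 kg. Point on the axis half-way up, 26 mm above its underside; z up. Grip the shank (any direction), about 12 mm above this point.
- round_holder: fixed shallow wooden holder, round, 78 mm in diameter, 13 mm high, with an open pocket 62 mm in diameter in its middle whose floor is 6 mm above the bench (7 mm deep); origin at the centre of its underside (which is also the pocket's centre), z up. It holds one thing only. The star knob belongs here.
- hex_holder: fixed shallow wooden holder, hexagonal, 78 mm across flats, 13 mm high, with an open pocket of hexagonal shape, 62 mm across flats in its middle whose floor is 6 mm above the bench (7 mm deep); origin at the centre of its underside (which is also the pocket's centre), z up. It holds one thing only. The collet nut belongs here.
- square_holder: fixed shallow wooden holder, square, 78 x 78 mm, 13 mm high, with an open pocket 62 x 62 mm in its middle whose floor is 6 mm above the bench (7 mm deep); origin at the centre of its underside (which is also the pocket's centre), z up. It holds one thing only. The tall slim router bit belongs here.
- long_holder: fixed shallow wooden holder, oblong, 78 mm (x) by 112 mm (y), each solid end with a dark screw head, 13 mm high, with an open pocket 62 x 62 mm in its middle whose floor is 6 mm above the bench (7 mm deep); origin at the centre of its underside (which is also the pocket's centre), z up. It holds one thing only. The short wide router bit belongs here.
- spare_mat: thin dark rubber mat, 85 x 85 x 4 mm, fixed flat on the bench, empty at the start: a free spot on which one thing can be parked. Origin at the centre of its underside.
- tape_measure_c (a point): red and black tape measure standing on the bench beside the vise, near the left edge, a bystander, 35 x 80 x 68 mm, loose. Point at its middle, 34 mm above the bench; its y axis is its long side.
Mind the look-alikes: they are no part of the job. Leave any orange or turquoise look-alike of the part that bears star_knob_c alone.

How it is judged:
At the end, for the whole second after the job is handed in: Each part stands upright (within 7 degrees) on the pocket floor of its own holder (height within 5 mm), its axis within 15 mm of the holder's centre, released and at rest: star knob - round, collet nut - hexagonal, tall slim bit - square, short wide bit - oblong (horizontal distance between star_knob_c and round_holder below 0.015 m and z of star_knob_c in the frame of round_holder between 0.029 and 0.039 m and angle between each of star_knob_c, collet_nut_c, router_bit_1_c, router_bit_3_c's own z axis and vertical below 0.12 rad and linear speed of each of star_knob, collet_nut, router_bit_1, router_bit_3 below 0.02 m/s and contact force between each of star_knob, collet_nut, router_bit_1, router_bit_3 and the fingers below 0.1 N and horizontal distance between collet_nut_c and hex_holder below 0.015 m and z of collet_nut_c in the frame of hex_holder between 0.02 and 0.03 m and horizontal distance between router_bit_1_c and square_holder below 0.015 m and z of router_bit_1_c in the frame of square_holder between 0.032 and 0.042 m and horizontal distance between router_bit_3_c and long_holder below 0.015 m and z of router_bit_3_c in the frame of long_holder between 0.027 and 0.037 m); the robot touches nothing.
It fails at once if the tape measure is shifted by more than 20 mm or tipped (distance of tape_measure_c from where it was at the start of the episode above 0.02 m or angle between tape_measure_c's own z axis and vertical above 0.3 rad).
It also fails if it takes over 133 s, if anything falls off the work surface, if the arm or the gripper's body presses on something with over 40 N, if the wrist force passes 120 N, or if a joint passes its speed limit or range.

ROBOT

A 6-joint arm with a two-finger parallel gripper is mounted at the origin on a cart in front of the work surface, level with it; the furniture and walls round the work are solid. World frame = base frame: x ahead of the robot, y to its left, z up, the work surface at z = 0. Lengths are in m, angles in rad, forces in N, time in s.
With the tool pointing down it reaches from about 0.3 to 0.875 m from the base axis. Payload 6.4 kg.
Tool frame: the origin (TCP) lies midway between the tips of the shut fingers; the grasp point (between the pads) lies 19 mm behind it (ctrl.pinch_z is the distance from the TCP to the grasp point, in m); z points along the fingers, y is the line along which they close (so a half turn about z gives the same grasp; the last joint's range is limited). The gripper opens to 85 mm and grips with 20 to 120 N. Pads are 22 mm wide; open, the fingers measure 114 mm over their backs; the gripper's body (76 mm by 85 mm) begins 54 mm behind the grasp point. The pads swing forward as they close: fully open they stand 13 mm farther back than shut.
Start: joints at [0.948, 0.181, 1.607, -0, 1.354, -0.206], TCP at [0.233, 0.526, 0.231] pointing down, gripper open.
Joint ranges: [-2.99, 2.99], [-0.89, 2.07], [0.3, 2.58], [-1.14, 4.28], [0, 2.63], [-3.12, 3.12]. Speed limits (rad/s): [2.57, 2.57, 3.01, 3.14, 3.14, 3.14].

INTERFACE

Orientations are given as a unit quaternion [w, x, y, z].
In Python, from bench import ctrl gives the robot as it stands.
- The arm moves only by the tool apply_moves, never from a script. Its argument "moves" is a list of rows, each an object with "jaw": the opening, from 0 (shut) to 1 (fully open); "offset": the shift along the tool's x, y, z in mm, a list of three; "rot": the turn, a rotation vector about the tool's x, y, z in degrees, a list of three. In form: [{"jaw": jaw, "offset": [dx, dy, dz], "rot": [ax, ay, az]}, ...]. A call has exactly 5 rows; each row shifts and turns the commanded pose from where the row before left it, along the tool's axes as they then stand; what a row does not reach is not made up. A row lasts 1/8 s, in which the tool goes at most 62.5 mm and 10.7 degrees, less where a joint would pass 70% of its speed; a pose out of reach is approached as far as the arm can. A call is refused whole if a number of a shift passes 62.5 or a number of a turn 10.7, either way. A call with a gripper value outside its range is refused whole. The fingers move at their own pace and stop on an object; the grip force is fixed at half the most. Time passes only in rows, so rows that do not move let the fingers close, or fill a call up. It gives the time, the measured TCP pose, the force, the opening and the grip force at its end, in the units of the state.
- ctrl.get_obs(): the state, without advancing time (a new reading comes with each control period).
- ctrl.camera(name): name is "scene" or "side" or "wrist"; returns (picture, depth): 400x640x3 uint8, red, green, blue; 400x640 float32, m along the optical axis (not along the pixel's ray), 0 where there is no reading.
- ctrl.camera_params(name): a dict with "K" (3x3 intrinsics, pixels), "cam_to_world" (4x4, takes a point from camera to world coordinates); the wrist camera has in their place "mount" (4x4, takes a point from camera to tool coordinates, whose origin is the TCP and whose axes are the flange's). Camera axes: x right, y down, z forward; pixel columns grow to the right and rows downward; lengths in m; the calibration is good to about 2 mm. The wrist camera is an equidistant fisheye: a pixel r from the principal point sees the ray r / f radians off the axis. A picture is of the moment at which its call begins: read the wrist's pose just before it. camera_params takes no time and is no camera call.
- ctrl.hand_in(): hands the job in; it is judged then, once.
Trained networks look in the newest picture that a camera, given by its name, has taken for a name from the list of things; names that differ only in an ending like _2 or _b are one class to them, and where a whole thing is asked for, a point or a joint stands for the part that bears it (a point fixed in the world has none). Each returns a list of dicts, best first, with "score" (0 to 1); they miss things now and then, are a little off and sometimes report something else, mostly with a low value. They report only what shows in the picture. A call takes as long as a camera call. They do not tell look-alikes from the thing itself.
- ctrl.outline_of(camera, target): "region" (400x640 bool, what is visible of it) and "position" ([column, row] in pixels, amid what is visible of it).
The state is a dict: "time_s": time; "q": joint angles; "dq": joint speeds; "joint_efforts": joint torques, N m; "eef_pos": TCP position; "eef_rot": TCP orientation; "wrist_force": force on the tool from outside, world axes, zero at the start; "torque": the same for the moment, N m; "opening": opening from 0.0 (shut) to 1.0 (fully open); "grasp_force": force on a finger pad.
Only numpy, scipy, OpenCV 4.12 (cv2) and the standard library are available. Lean on these libraries where they do the work, as an engineer would, in place of code of your own. Each camera call takes 0.05 s, during which the arm holds its last target. There are 200 camera calls.

## Working session

There is one attempt and no reset: what is moved stays moved. The work goes in short steps, Python scripts to look and compute and a tool call to move; the robot and the scene stay as the last step left them, time stands still between calls to the robot, and variables do not carry over. Pictures are saved under pics/ and viewed, at most 14 in all, crops included, and the job is handed in when it is done.

Besides the shell and the picture viewer there is one more tool, called by a JSON object that holds its "name" and its "arguments", one argument or row to a line. apply_moves: Moves the arm, as the interface text tells. Its arguments: {"type":"object","properties":{"moves":{"type":"array"}},"required":["moves"]}

```bash
mkdir -p pics; ls; cat > h.py <<'E'
import numpy as np, cv2
from scipy.spatial.transform import Rotation as R
from bench import ctrl
def pts(cam,depth):
    p=ctrl.camera_params(cam);K=p["K"];v,u=np.mgrid[:400,:640]
    X=np.stack([(u-K[0][2])/K[0][0]*depth,(v-K[1][2])/K[1][1]*depth,depth],-1)
    T=np.array(p["cam_to_world"]);return X@T[:3,:3].T+T[:3,3]
E
python3 - <<'E'
from h import *
o=ctrl.get_obs();print({k:np.round(v,3).tolist() for k,v in o.items()})
ims=[]
for c in("scene","side"):
    im,d=ctrl.camera(c);P=pts(c,d);cv2.imwrite(f"pics/{c}0.png",im[:,:,::-1]);np.savez(f"{c}0.npz",im=im,P=P,d=d)
    for n in["star_knob_c","collet_nut_c","router_bit_1_c","router_bit_3_c","round_holder","hex_holder","square_holder","long_holder","spare_mat","tape_measure_c"]:
        for r in ctrl.outline_of(c,n)[:4]:
            m=r["region"]&(d>0)
            if m.sum()<5: continue
            q=P[m];print(c,n,round(r["score"],2),np.round(r["position"]).tolist(),"med",np.median(q,0).round(3),"lo",np.percentile(q,2,0).round(3),"hi",np.percentile(q,98,0).round(3),m.sum())
E
```

```text
pics
{'time_s': 0.0, 'q': [0.948, 0.182, 1.608, -0.0, 1.354, -0.206], 'dq': [0.0, 0.001, -0.001, 0.0, -0.003, 0.001], 'joint_efforts': [0.002, -44.485, -35.135, 0.0, 0.009, -0.0], 'eef_pos': [0.232, 0.525, 0.23], 'eef_rot': [-0.0, 0.207, 0.978, -0.001], 'wrist_force': [0.493, -0.343, -0.986], 'torque': [-0.026, 0.017, 0.009], 'grasp_force': 0.0, 'opening': 0.999}
scene star_knob_c 0.67 [256.0, 201.0] med [0.523 0.134 0.017] lo [ 0.506  0.12  -0.002] hi [0.543 0.16  0.053] 232
scene star_knob_c 0.58 [292.0, 131.0] med [0.746 0.306 0.017] lo [ 0.729  0.293 -0.001] hi [0.764 0.331 0.053] 164
scene star_knob_c 0.51 [272.0, 160.0] med [0.636 0.226 0.023] lo [0.62  0.212 0.007] hi [0.656 0.247 0.047] 165
scene collet_nut_c 0.61 [268.0, 257.0] med [ 0.457 -0.026  0.022] lo [ 0.447 -0.034  0.011] hi [ 0.471 -0.016  0.045] 157
scene collet_nut_c 0.44 [277.0, 168.0] med [0.632 0.213 0.011] lo [0.6   0.172 0.003] hi [0.676 0.28  0.015] 720
scene router_bit_1_c 0.69 [342.0, 300.0] med [ 0.515 -0.199  0.029] lo [ 0.506 -0.208  0.007] hi [ 0.54  -0.185  0.068] 256
scene router_bit_1_c 0.2 [339.0, 
[... 2060 characters left out ...]
8] 203
side round_holder 0.74 [285.0, 244.0] med [0.649 0.107 0.009] lo [0.617 0.062 0.001] hi [0.689 0.137 0.018] 683
side hex_holder 0.77 [391.0, 190.0] med [ 0.513 -0.179  0.008] lo [ 0.478 -0.225  0.   ] hi [ 0.559 -0.149  0.014] 475
side square_holder 0.7 [389.0, 233.0] med [ 0.463 -0.02   0.008] lo [ 0.416 -0.062  0.004] hi [0.5   0.026 0.015] 648
side long_holder 0.85 [259.0, 286.0] med [0.631 0.245 0.012] lo [0.6   0.177 0.001] hi [0.677 0.285 0.015] 1849
side spare_mat 0.72 [333.0, 199.0] med [ 0.632 -0.091  0.004] lo [ 0.592 -0.136  0.   ] hi [ 0.674 -0.053  0.006] 692
side tape_measure_c 0.91 [299.0, 323.0] med [0.508 0.331 0.057] lo [0.498 0.282 0.009] hi [0.527 0.348 0.068] 1625
```

```bash
python3 - <<'E'
from h import *
s=np.load("scene0.npz");t=np.load("side0.npz")
a=cv2.resize(s["im"][90:350,180:440],(600,600),interpolation=cv2.INTER_CUBIC)
cv2.imwrite("pics/scene_crop.png",a[:,:,::-1])
a=cv2.resize(t["im"][150:370,120:440],(800,550),interpolation=cv2.INTER_CUBIC)
cv2.imwrite("pics/side_crop.png",a[:,:,::-1])
# merged cloud, axis estimates
parts={"knob":(.638,.23,.041,.075),"nut":(.46,-.02,.026,.055),"bit1":(.518,-.192,.036,.08),"bit3":(.653,.097,.026,.07)}
for n,(x,y,z0,z1) in parts.items():
    for z in(s,t):
        P=z["P"].reshape(-1,3);m=(np.hypot(P[:,0]-x,P[:,1]-y)<.022)&(P[:,2]>z0)&(P[:,2]<z1);q=P[m]
        print(n,m.sum(),"min",np.percentile(q,3,0).round(4),"max",np.percentile(q,97,0).round(4))
hold={"round":(.65,.097,.045),"hex":(.514,-.192,.05),"sq":(.458,-.022,.058),"long":(.637,.228,.068),"mat":(.634,-.096,.06)}
for n,(x,y,r) in hold.items():
    P=np.r_[s["P"].reshape(-1,3),t["P"].reshape(-1,3)]
    z=(.002,.007) if n=="mat" else (.011,.0155)
    m=(np.hypot(P[:,0]-x,P[:,1]-y)<r)&(P[:,2]>z[0])&(P[:,2]<z[1]);q=P[m,:2].astype(np.float32)
    (c,w,ang)=cv2.minAreaRect(q);print(n,m.sum(),"rect",np.round(c,4),np.round(w,4),round(ang,1),"circ",np.round(cv2.minEnclosingCircle(q)[0],4))
E
```

```text
knob 24 min [0.6359 0.2268 0.042 ] max [0.6433 0.2342 0.0621]
knob 53 min [0.6363 0.2292 0.0413] max [0.6426 0.2365 0.063 ]
nut 85 min [ 0.4515 -0.0282  0.0273] max [ 0.4661 -0.0147  0.0447]
nut 87 min [ 0.4515 -0.0241  0.0269] max [ 0.4668 -0.0093  0.0446]
bit1 93 min [ 0.5128 -0.2016  0.0392] max [ 0.5237 -0.1903  0.0689]
bit1 73 min [ 0.5131 -0.1979  0.0374] max [ 0.5239 -0.1853  0.0685]
bit3 69 min [0.6494 0.0898 0.0277] max [0.6607 0.0997 0.0586]
bit3 97 min [0.6491 0.0954 0.0265] max [0.6599 0.1049 0.0592]
round 487 rect [0.654  0.0992] [0.0771 0.0771] 50.6 circ [0.6543 0.0985]
hex 639 rect [ 0.5184 -0.1899] [0.0867 0.0795] 75.0 circ [ 0.5186 -0.1888]
sq 680 rect [ 0.4587 -0.0209] [0.0786 0.0816] 16.3 circ [ 0.4593 -0.021 ]
long 1509 rect [0.6395 0.2287] [0.1147 0.0792] 89.2 circ [0.6384 0.2284]
mat 1788 rect [ 0.6313 -0.0977] [0.1138 0.1058] 75.4 circ [ 0.6343 -0.096 ]
```

View pics/scene_crop.png

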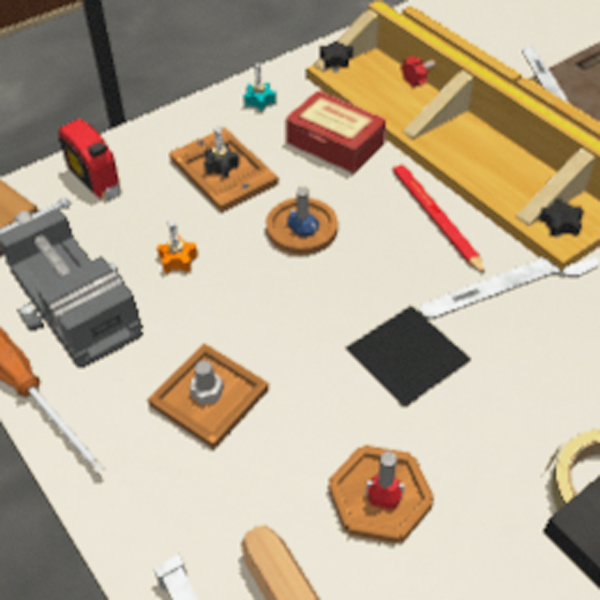

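View pics/side_crop.png

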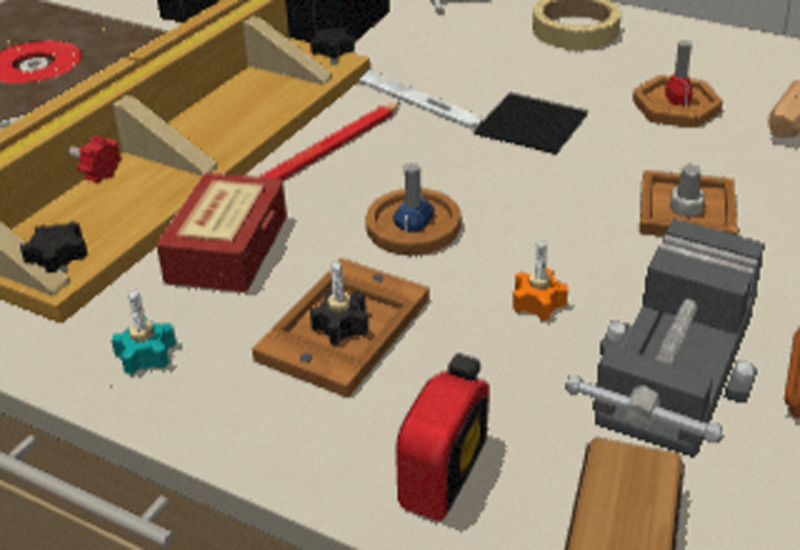

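The scene crop shows bit 3 (blue, short) in the round holder at (303,215) and the nut in the square one at (205,380). Bit 1 (red, tall) is in the hex at (387,480), and the mat at (408,355) is empty.

Knob candidates in the scene crop are the black one in the long holder (220,155), orange (177,255) and turquoise (260,95). The black one fits, because it is black and stands in a holder. The side crop, where it is at (338,300), confirms this.

Plan: bit 3 to mat, knob to round, bit 3 to long, then nut to mat, bit 1 to square, nut to hex.

{"name": "apply_moves", "arguments": {
  "moves": [
    {"jaw": 0.5,"offset": [0,0,0],"rot": [0,0,-8]},
    {"jaw": 0.5,"offset": [0,0,0],"rot": [0,0,-8]},
    {"jaw": 0.5,"offset": [0,0,0],"rot": [0,0,-7.9]},
    {"jaw": 0.5,"offset": [-35,-35,0],"rot": [0,0,0]},
    {"jaw": 0.5,"offset": [-35,-35,0],"rot": [0,0,0]}
  ]
}}

```text
time_s: 1.72
eef_pos: [0.3032, 0.4553, 0.2313]
eef_rot: [0.0, -0.001, 1.0, 0.0]
wrist_force: [0.6, 0.3, 0.5]
opening: 0.498
grasp_force: 0.0
```

{"name": "apply_moves", "arguments": {
  "moves": [
    {"jaw": 0.5,"offset": [-35,-35,0],"rot": [0,0,0]},
    {"jaw": 0.5,"offset": [-35,-35,0],"rot": [0,0,0]},
    {"jaw": 0.5,"offset": [-35,-35,0],"rot": [0,0,0]},
    {"jaw": 0.5,"offset": [-35,-35,0],"rot": [0,0,0]},
    {"jaw": 0.5,"offset": [-35,-35,0],"rot": [0,0,0]}
  ]
}}

```text
time_s: 2.35
eef_pos: [0.4789, 0.2796, 0.2315]
eef_rot: [0.0, -0.0, 1.0, 0.0]
wrist_force: [1.1, 0.3, 0.4]
opening: 0.499
grasp_force: 0.0
```

{"name": "apply_moves", "arguments": {
  "moves": [
    {"jaw": 0.5,"offset": [-35,-35,20],"rot": [0,0,0]},
    {"jaw": 0.5,"offset": [-35,-35,20],"rot": [0,0,0]},
    {"jaw": 0.5,"offset": [-35,-35,20],"rot": [0,0,0]},
    {"jaw": 0.5,"offset": [-35,-35,20],"rot": [0,0,0]},
    {"jaw": 0.5,"offset": [-35,-35,20],"rot": [0,0,0]}
  ]
}}

```text
time_s: 2.98
eef_pos: [0.654, 0.1047, 0.1306]
eef_rot: [0.0, -0.0, 1.0, 0.0]
wrist_force: [0.1, -0.5, -0.7]
opening: 0.502
grasp_force: 0.0
```

{"name": "apply_moves", "arguments": {
  "moves": [
    {"jaw": 0.5,"offset": [-1,-7,10],"rot": [0,0,0]},
    {"jaw": 0.5,"offset": [0,0,35],"rot": [0,0,0]},
    {"jaw": 0.5,"offset": [0,0,35],"rot": [0,0,0]},
    {"jaw": 0.5,"offset": [0,0,25],"rot": [0,0,0]},
    {"jaw": 0.5,"offset": [0,0,0],"rot": [0,0,0]}
  ]
}}

```text
time_s: 3.6
eef_pos: [0.6512, 0.0997, 0.0239]
eef_rot: [-0.003, -0.0, 1.0, 0.0]
wrist_force: [-0.1, -0.4, 0.7]
opening: 0.502
grasp_force: 0.0
```

{"name": "apply_moves", "arguments": {
  "moves": [
    {"jaw": 0,"offset": [0,0,0],"rot": [0,0,0]},
    {"jaw": 0,"offset": [0,0,0],"rot": [0,0,0]},
    {"jaw": 0,"offset": [0,0,0],"rot": [0,0,0]},
    {"jaw": 0,"offset": [0,0,0],"rot": [0,0,0]},
    {"jaw": 0,"offset": [0,0,0],"rot": [0,0,0]}
  ]
}}

```text
time_s: 4.22
eef_pos: [0.6553, 0.0991, 0.0283]
eef_rot: [0.002, -0.0, 1.0, 0.0]
wrist_force: [-0.8, 0.6, 7.2]
opening: 0.125
grasp_force: 58.6
```

{"name": "apply_moves", "arguments": {
  "moves": [
    {"jaw": 0,"offset": [0,0,0],"rot": [0,0,0]},
    {"jaw": 0,"offset": [0,0,-20],"rot": [0,0,0]},
    {"jaw": 0,"offset": [0,0,-30],"rot": [0,0,0]},
    {"jaw": 0,"offset": [0,0,-40],"rot": [0,0,0]},
    {"jaw": 0,"offset": [0,0,0],"rot": [0,0,0]}
  ]
}}

```text
time_s: 4.85
eef_pos: [0.657, 0.0988, 0.1219]
eef_rot: [0.004, -0.0, 1.0, -0.0]
wrist_force: [0.2, 0.3, -1.2]
opening: 0.125
grasp_force: 58.4
```

{"name": "apply_moves", "arguments": {
  "moves": [
    {"jaw": 0,"offset": [6,-49,0],"rot": [0,0,0]},
    {"jaw": 0,"offset": [6,-49,0],"rot": [0,0,0]},
    {"jaw": 0,"offset": [6,-49,0],"rot": [0,0,0]},
    {"jaw": 0,"offset": [4,-48,0],"rot": [0,0,0]},
    {"jaw": 0,"offset": [0,0,0],"rot": [0,0,0]}
  ]
}}

```text
time_s: 5.48
eef_pos: [0.6311, -0.0997, 0.1159]
eef_rot: [-0.0, 0.002, 1.0, -0.0]
wrist_force: [-0.1, 0.1, -1.2]
opening: 0.128
grasp_force: 58.5
```

```bash
python3 - <<'E'
from h import *
im,d=ctrl.camera("side");o=ctrl.get_obs();P=pts("side",d).reshape(-1,3)
print(o["eef_pos"].round(4) if hasattr(o["eef_pos"],"round") else o["eef_pos"],o["grasp_force"],o["wrist_force"])
x,y=o["eef_pos"][:2]
m=(np.hypot(P[:,0]-x,P[:,1]-y)<.03)&(P[:,2]>.02)&(P[:,2]<.3)
print(np.percentile(P[m],[0,1,5],axis=0).round(4))
v,u=640*0+318-100,0
cv2.imwrite("pics/side1.png",cv2.resize(im[60:260,220:460],(720,600))[:,:,::-1])
E
```

```text
[ 0.6312 -0.0976  0.1158] 58.5380494594574 [-0.43438609  0.07444854 -1.89585023]
[[ 0.6022 -0.1249  0.094 ]
 [ 0.6104 -0.1185  0.0959]
 [ 0.6124 -0.1126  0.1018]]
```

View pics/side1.png

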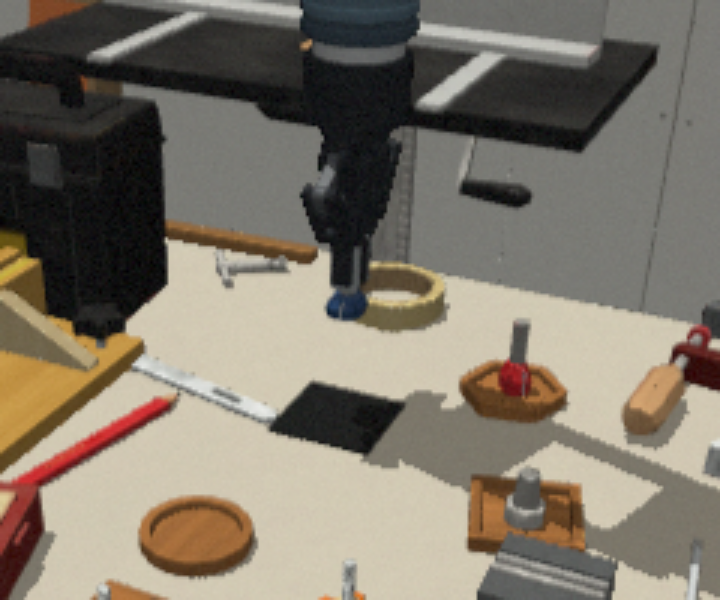

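Bit 3 hangs upright in the gripper at (345,300), over the empty mat. Its underside is 20 mm below the TCP, so I lower it now.

{"name": "apply_moves", "arguments": {
  "moves": [
    {"jaw": 0,"offset": [-2,2,30],"rot": [0,0,0]},
    {"jaw": 0,"offset": [0,0,30],"rot": [0,0,0]},
    {"jaw": 0,"offset": [0,0,18],"rot": [0,0,0]},
    {"jaw": 0,"offset": [0,0,8],"rot": [0,0,0]},
    {"jaw": 0,"offset": [0,0,5],"rot": [0,0,0]}
  ]
}}

```text
time_s: 6.15
eef_pos: [0.6345, -0.0937, 0.0261]
eef_rot: [0.0, -0.0, 1.0, 0.0]
wrist_force: [-9.7, 4.1, 27.4]
opening: 0.127
grasp_force: 61.6
```

{"name": "apply_moves", "arguments": {
  "moves": [
    {"jaw": 0,"offset": [0,0,0],"rot": [0,0,0]},
    {"jaw": 0.25,"offset": [0,0,0],"rot": [0,0,0]},
    {"jaw": 0.4,"offset": [0,0,0],"rot": [0,0,0]},
    {"jaw": 0.5,"offset": [0,0,0],"rot": [0,0,0]},
    {"jaw": 0.5,"offset": [0,0,0],"rot": [0,0,0]}
  ]
}}

```text
time_s: 6.78
eef_pos: [0.634, -0.0941, 0.0254]
eef_rot: [0.0, -0.0, 1.0, -0.0]
wrist_force: [-0.2, -0.2, -0.7]
opening: 0.503
grasp_force: 0.0
```

{"name": "apply_moves", "arguments": {
  "moves": [
    {"jaw": 0.5,"offset": [0,0,-30],"rot": [0,0,0]},
    {"jaw": 0.5,"offset": [0,0,-40],"rot": [0,0,0]},
    {"jaw": 0.5,"offset": [0,25,-40],"rot": [0,0,0]},
    {"jaw": 0.5,"offset": [-1,50,0],"rot": [0,0,0]},
    {"jaw": 0.5,"offset": [-1,50,0],"rot": [0,0,0]}
  ]
}}

```text
time_s: 7.4
eef_pos: [0.6364, 0.0317, 0.1364]
eef_rot: [0.001, 0.0, 1.0, -0.0]
wrist_force: [0.4, -0.3, -0.7]
opening: 0.497
grasp_force: 0.0
```

{"name": "apply_moves", "arguments": {
  "moves": [
    {"jaw": 0.5,"offset": [-1,50,0],"rot": [0,0,0]},
    {"jaw": 0.5,"offset": [-1,50,0],"rot": [0,0,0]},
    {"jaw": 0.5,"offset": [-1,50,0],"rot": [0,0,0]},
    {"jaw": 0.5,"offset": [-1,50,0],"rot": [0,0,0]},
    {"jaw": 0.5,"offset": [0,0,0],"rot": [0,0,0]}
  ]
}}

```text
time_s: 8.02
eef_pos: [0.6391, 0.2348, 0.1352]
eef_rot: [0.0, -0.003, 1.0, 0.0]
wrist_force: [0.5, -1.2, 0.1]
opening: 0.503
grasp_force: 0.0
```

```bash
python3 - <<'E'
from h import *
im,d=ctrl.camera("side");P=pts("side",d);cv2.imwrite("pics/side2.png",cv2.resize(im[130:310,220:460],(800,600))[:,:,::-1])
print(ctrl.get_obs()["eef_pos"])
im,d2=ctrl.camera("scene")
P=P.reshape(-1,3);Q=pts("scene",d2).reshape(-1,3)
for c in(P,Q):
    m=(np.hypot(c[:,0]-.634,c[:,1]+.094)<.03)&(c[:,2]>.03)&(c[:,2]<.07);print(m.sum(),np.percentile(c[m],[3,97],axis=0).round(4))
E
```

```text
[0.63935527 0.23260847 0.13502783]
57 [[ 0.6293 -0.0957  0.0309]
 [ 0.639  -0.0862  0.0568]]
67 [[ 0.6288 -0.1012  0.032 ]
 [ 0.6402 -0.0911  0.0571]]
```

View pics/side2.png

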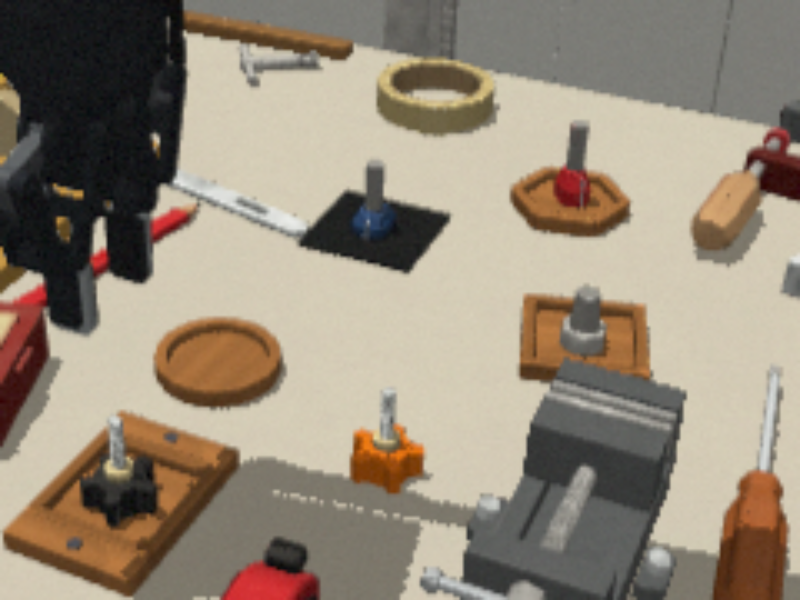

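Bit 3 stands upright on the mat at (375,215) and the gripper is above the black knob at (118,480). Next I grip its stud.

{"name": "apply_moves", "arguments": {
  "moves": [
    {"jaw": 0.5,"offset": [0,0,35],"rot": [0,0,0]},
    {"jaw": 0.5,"offset": [0,0,35],"rot": [0,0,0]},
    {"jaw": 0.4,"offset": [0,0,24],"rot": [0,0,0]},
    {"jaw": 0.3,"offset": [0,0,8],"rot": [0,0,0]},
    {"jaw": 0.3,"offset": [0,0,0],"rot": [0,0,0]}
  ]
}}

```text
time_s: 8.75
eef_pos: [0.64, 0.2299, 0.0332]
eef_rot: [-0.0, 0.0, 1.0, -0.0]
wrist_force: [-0.1, -0.6, 0.2]
opening: 0.303
grasp_force: 0.0
```

{"name": "apply_moves", "arguments": {
  "moves": [
    {"jaw": 0,"offset": [0,0,0],"rot": [0,0,0]},
    {"jaw": 0,"offset": [0,0,0],"rot": [0,0,0]},
    {"jaw": 0,"offset": [0,0,0],"rot": [0,0,0]},
    {"jaw": 0,"offset": [0,0,0],"rot": [0,0,0]},
    {"jaw": 0,"offset": [0,0,0],"rot": [0,0,0]}
  ]
}}

```text
time_s: 9.38
eef_pos: [0.6408, 0.2311, 0.0346]
eef_rot: [0.001, -0.0, 1.0, 0.0]
wrist_force: [-0.1, -1.0, 6.2]
opening: 0.067
grasp_force: 59.2
```

{"name": "apply_moves", "arguments": {
  "moves": [
    {"jaw": 0,"offset": [0,0,-20],"rot": [0,0,0]},
    {"jaw": 0,"offset": [0,0,-40],"rot": [0,0,0]},
    {"jaw": 0,"offset": [-4,-42,-20],"rot": [0,0,0]},
    {"jaw": 0,"offset": [-5,-45,0],"rot": [0,0,0]},
    {"jaw": 0,"offset": [-5,-45,0],"rot": [0,0,0]}
  ]
}}

```text
time_s: 10.0
eef_pos: [0.6543, 0.098, 0.1151]
eef_rot: [0.001, -0.001, 1.0, 0.0]
wrist_force: [-0.2, -0.3, -0.9]
opening: 0.068
grasp_force: 58.8
```

{"name": "apply_moves", "arguments": {
  "moves": [
    {"jaw": 0,"offset": [0,0,0],"rot": [0,0,0]},
    {"jaw": 0,"offset": [0,0,0],"rot": [0,0,0]},
    {"jaw": 0,"offset": [0,0,20],"rot": [0,0,0]},
    {"jaw": 0,"offset": [0,0,20],"rot": [0,0,0]},
    {"jaw": 0,"offset": [0,0,0],"rot": [0,0,0]}
  ]
}}

```text
time_s: 10.62
eef_pos: [0.6511, 0.0998, 0.0694]
eef_rot: [-0.003, -0.001, 1.0, 0.0]
wrist_force: [-0.4, -0.0, -1.5]
opening: 0.067
grasp_force: 58.8
```

{"name": "apply_moves", "arguments": {
  "moves": [
    {"jaw": 0,"offset": [0,0,18],"rot": [0,0,0]},
    {"jaw": 0,"offset": [0,0,12],"rot": [0,0,0]},
    {"jaw": 0,"offset": [0,0,6],"rot": [0,0,0]},
    {"jaw": 0,"offset": [0,0,3],"rot": [0,0,0]},
    {"jaw": 0,"offset": [0,0,0],"rot": [0,0,0]}
  ]
}}

```text
time_s: 11.25
eef_pos: [0.6544, 0.0989, 0.0348]
eef_rot: [0.0, -0.0, 1.0, -0.0]
wrist_force: [0.6, 0.8, -0.7]
opening: 0.068
grasp_force: 58.9
```

{"name": "apply_moves", "arguments": {
  "moves": [
    {"jaw": 0,"offset": [0,0,0],"rot": [0,0,0]},
    {"jaw": 0.2,"offset": [0,0,0],"rot": [0,0,0]},
    {"jaw": 0.35,"offset": [0,0,0],"rot": [0,0,0]},
    {"jaw": 0.5,"offset": [0,0,0],"rot": [0,0,0]},
    {"jaw": 0.5,"offset": [0,0,0],"rot": [0,0,0]}
  ]
}}

```text
time_s: 11.88
eef_pos: [0.6539, 0.0989, 0.0343]
eef_rot: [0.0, -0.0, 1.0, 0.0]
wrist_force: [0.2, -0.1, -0.1]
opening: 0.504
grasp_force: 0.0
```

{"name": "apply_moves", "arguments": {
  "moves": [
    {"jaw": 0.5,"offset": [0,0,-40],"rot": [0,0,0]},
    {"jaw": 0.5,"offset": [0,0,-40],"rot": [0,0,0]},
    {"jaw": 0.5,"offset": [6,-48,-10],"rot": [0,0,0]},
    {"jaw": 0.5,"offset": [7,-48,0],"rot": [0,0,0]},
    {"jaw": 0.5,"offset": [7,-48,0],"rot": [0,0,0]}
  ]
}}

```text
time_s: 12.5
eef_pos: [0.6338, -0.0463, 0.1248]
eef_rot: [0.0, -0.0, 1.0, -0.0]
wrist_force: [-0.2, 0.1, 0.6]
opening: 0.5
grasp_force: 0.0
```

{"name": "apply_moves", "arguments": {
  "moves": [
    {"jaw": 0.5,"offset": [0,-48,0],"rot": [0,0,0]},
    {"jaw": 0.5,"offset": [0,0,0],"rot": [0,0,0]},
    {"jaw": 0.5,"offset": [0,0,20],"rot": [0,0,0]},
    {"jaw": 0.5,"offset": [0,0,20],"rot": [0,0,0]},
    {"jaw": 0.5,"offset": [0,0,0],"rot": [0,0,0]}
  ]
}}

```text
time_s: 13.12
eef_pos: [0.6316, -0.091, 0.0806]
eef_rot: [-0.003, -0.001, 1.0, 0.001]
wrist_force: [0.2, -0.0, 0.2]
opening: 0.5
grasp_force: 0.0
```

```bash
python3 - <<'E'
from h import *
im,d=ctrl.camera("side");cv2.imwrite("pics/side3.png",cv2.resize(im[130:310,220:460],(800,600))[:,:,::-1])
o=ctrl.get_obs();print(o["eef_pos"],o["eef_rot"])
E
```

```text
[ 0.63268834 -0.09151057  0.0820926 ] [-1.87025946e-03 -9.09530049e-04  9.99997620e-01  6.58854492e-04]
```

View pics/side3.png

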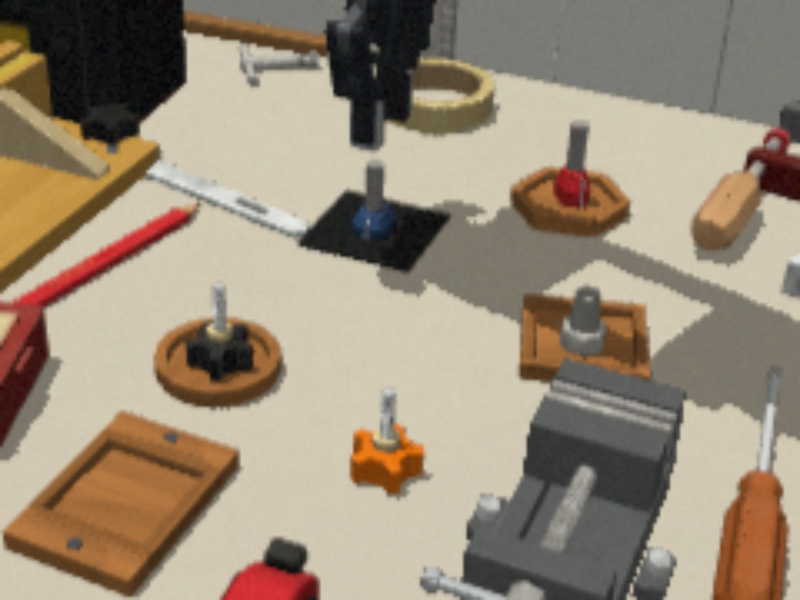

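The knob stands centred and upright in the round holder at (220,350). The long holder is empty at (120,490) and bit 3 is under the gripper.

{"name": "apply_moves", "arguments": {
  "moves": [
    {"jaw": 0.5,"offset": [0,-1,30],"rot": [0,0,0]},
    {"jaw": 0.4,"offset": [0,0,20],"rot": [0,0,0]},
    {"jaw": 0.4,"offset": [0,0,8],"rot": [0,0,0]},
    {"jaw": 0.4,"offset": [0,0,0],"rot": [0,0,0]},
    {"jaw": 0.4,"offset": [0,0,0],"rot": [0,0,0]}
  ]
}}

```text
time_s: 13.8
eef_pos: [0.6348, -0.0943, 0.0273]
eef_rot: [0.001, -0.0, 1.0, -0.0]
wrist_force: [0.1, -0.5, 0.3]
opening: 0.399
grasp_force: 0.0
```

{"name": "apply_moves", "arguments": {
  "moves": [
    {"jaw": 0,"offset": [0,0,0],"rot": [0,0,0]},
    {"jaw": 0,"offset": [0,0,0],"rot": [0,0,0]},
    {"jaw": 0,"offset": [0,0,0],"rot": [0,0,0]},
    {"jaw": 0,"offset": [0,0,0],"rot": [0,0,0]},
    {"jaw": 0,"offset": [0,0,0],"rot": [0,0,0]}
  ]
}}

```text
time_s: 14.42
eef_pos: [0.6348, -0.0944, 0.0274]
eef_rot: [0.001, -0.0, 1.0, -0.0]
wrist_force: [-0.7, -0.7, 4.8]
opening: 0.129
grasp_force: 58.5
```

{"name": "apply_moves", "arguments": {
  "moves": [
    {"jaw": 0,"offset": [0,0,-25],"rot": [0,0,0]},
    {"jaw": 0,"offset": [0,0,-40],"rot": [0,0,0]},
    {"jaw": 0,"offset": [0,23,-35],"rot": [0,0,0]},
    {"jaw": 0,"offset": [-1,50,0],"rot": [0,0,0]},
    {"jaw": 0,"offset": [-1,50,0],"rot": [0,0,0]}
  ]
}}

```text
time_s: 15.05
eef_pos: [0.6359, 0.0298, 0.1267]
eef_rot: [0.0, 0.001, 1.0, 0.0]
wrist_force: [0.7, 0.7, -1.0]
opening: 0.127
grasp_force: 58.5
```

{"name": "apply_moves", "arguments": {
  "moves": [
    {"jaw": 0,"offset": [-1,50,0],"rot": [0,0,0]},
    {"jaw": 0,"offset": [-1,50,0],"rot": [0,0,0]},
    {"jaw": 0,"offset": [-1,50,0],"rot": [0,0,0]},
    {"jaw": 0,"offset": [0,50,0],"rot": [0,0,0]},
    {"jaw": 0,"offset": [0,0,0],"rot": [0,0,0]}
  ]
}}

```text
time_s: 15.68
eef_pos: [0.6376, 0.2327, 0.1256]
eef_rot: [-0.001, -0.003, 1.0, 0.0]
wrist_force: [-0.9, -0.6, -1.2]
opening: 0.128
grasp_force: 58.7
```

{"name": "apply_moves", "arguments": {
  "moves": [
    {"jaw": 0,"offset": [0,0,0],"rot": [0,0,0]},
    {"jaw": 0,"offset": [0,0,25],"rot": [0,0,0]},
    {"jaw": 0,"offset": [0,0,35],"rot": [0,0,0]},
    {"jaw": 0,"offset": [0,0,0],"rot": [0,0,0]},
    {"jaw": 0,"offset": [0,0,0],"rot": [0,0,0]}
  ]
}}

```text
time_s: 16.3
eef_pos: [0.6397, 0.228, 0.0674]
eef_rot: [0.0, 0.0, 1.0, 0.0]
wrist_force: [0.6, -0.2, -1.0]
opening: 0.132
grasp_force: 58.6
```

Need TCP about 0.029, so 38 mm further down.

{"name": "apply_moves", "arguments": {
  "moves": [
    {"jaw": 0,"offset": [0,0,18],"rot": [0,0,0]},
    {"jaw": 0,"offset": [0,0,12],"rot": [0,0,0]},
    {"jaw": 0,"offset": [0,0,5],"rot": [0,0,0]},
    {"jaw": 0,"offset": [0,0,2.5],"rot": [0,0,0]},
    {"jaw": 0,"offset": [0,0,0],"rot": [0,0,0]}
  ]
}}

```text
time_s: 16.92
eef_pos: [0.6389, 0.2291, 0.0295]
eef_rot: [0.0, -0.0, 1.0, -0.0]
wrist_force: [-3.5, -0.5, 4.2]
opening: 0.127
grasp_force: 59.0
```

{"name": "apply_moves", "arguments": {
  "moves": [
    {"jaw": 0,"offset": [0,0,0],"rot": [0,0,0]},
    {"jaw": 0.25,"offset": [0,0,0],"rot": [0,0,0]},
    {"jaw": 0.4,"offset": [0,0,0],"rot": [0,0,0]},
    {"jaw": 0.5,"offset": [0,0,0],"rot": [0,0,0]},
    {"jaw": 0.5,"offset": [0,0,0],"rot": [0,0,0]}
  ]
}}

```text
time_s: 17.55
eef_pos: [0.6389, 0.2289, 0.0287]
eef_rot: [0.0, -0.0, 1.0, 0.0]
wrist_force: [1.0, -0.8, -0.8]
opening: 0.5
grasp_force: 0.0
```

{"name": "apply_moves", "arguments": {
  "moves": [
    {"jaw": 0.5,"offset": [0,0,-40],"rot": [0,0,0]},
    {"jaw": 0.5,"offset": [0,0,-60],"rot": [0,0,0]},
    {"jaw": 0.5,"offset": [0,-40,0],"rot": [0,0,0]},
    {"jaw": 0.5,"offset": [0,-50,0],"rot": [0,0,0]},
    {"jaw": 0.5,"offset": [0,-50,0],"rot": [0,0,0]}
  ]
}}

```text
time_s: 18.18
eef_pos: [0.6389, 0.0878, 0.1291]
eef_rot: [0.0, -0.001, 1.0, -0.0]
wrist_force: [0.3, -0.0, 0.7]
opening: 0.499
grasp_force: 0.0
```

```bash
python3 - <<'E'
from h import *
im,d=ctrl.camera("side");cv2.imwrite("pics/side4.png",cv2.resize(im[130:370,140:460],(800,600))[:,:,::-1])
s=np.load("scene0.npz")
P=np.r_[s["P"].reshape(-1,3),pts("side",d).reshape(-1,3)]
for x0 in np.arange(.34,.52,.03):
  for y0 in np.arange(-.01,.2,.03):
    m=(P[:,0]>x0)&(P[:,0]<x0+.03)&(P[:,1]>y0)&(P[:,1]<y0+.03)
    print("%4d"%(1000*np.percentile(P[m,2],97)) if m.sum()>3 else "  --",end=" ")
  print(round(x0,2))
print(ctrl.get_obs()["eef_pos"])
E
```

```text
17   15    2   20   19   19    9    1 0.34
   1    1   61   62   62   56   25   55 0.37
  13    1   62   63   62   58   49   55 0.4
  27    1   62   62   62   56   25   55 0.43
  21   13    1    1    1   18    8    1 0.46
  12    1    1    1   20  456    1    1 0.49
[0.63923023 0.08137209 0.12893732]
```

View pics/side4.png

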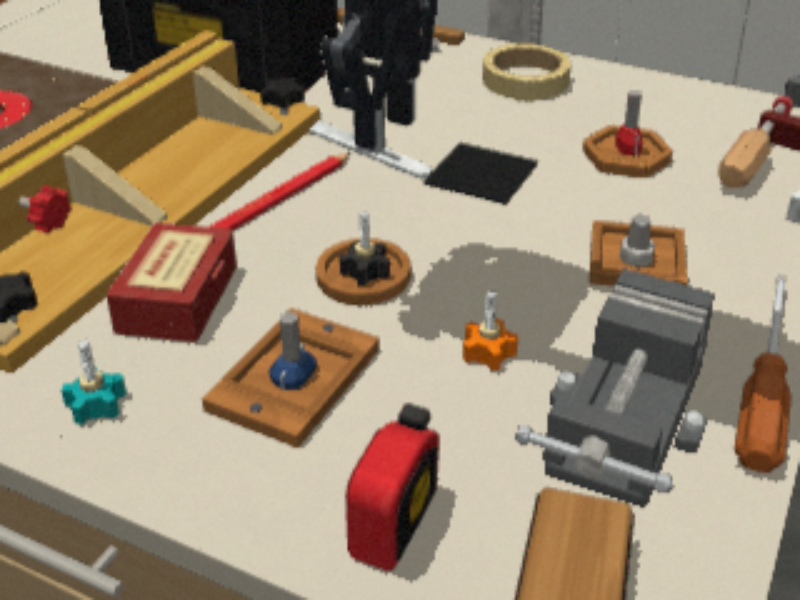

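Bit 3 is upright in the long holder at (292,365). The next grip is on the nut. The vise is 62 mm high with y > 0.05, so it is clear of the path.

{"name": "apply_moves", "arguments": {
  "moves": [
    {"jaw": 0.5,"offset": [45,-27,0],"rot": [0,0,0]},
    {"jaw": 0.5,"offset": [45,-27,0],"rot": [0,0,0]},
    {"jaw": 0.5,"offset": [45,-27,0],"rot": [0,0,0]},
    {"jaw": 0.5,"offset": [45,-27,0],"rot": [0,0,0]},
    {"jaw": 0.5,"offset": [0,0,0],"rot": [0,0,0]}
  ]
}}

```text
time_s: 18.85
eef_pos: [0.456, -0.0198, 0.1282]
eef_rot: [-0.001, 0.001, 1.0, 0.0]
wrist_force: [0.8, 0.2, -0.9]
opening: 0.499
grasp_force: 0.0
```

{"name": "apply_moves", "arguments": {
  "moves": [
    {"jaw": 0.5,"offset": [0,0,30],"rot": [0,0,0]},
    {"jaw": 0.5,"offset": [0,0,30],"rot": [0,0,0]},
    {"jaw": 0.5,"offset": [0,0,0],"rot": [0,0,0]},
    {"jaw": 0.5,"offset": [0,0,0],"rot": [0,0,0]},
    {"jaw": 0.5,"offset": [0,0,0],"rot": [0,0,0]}
  ]
}}

```text
time_s: 19.48
eef_pos: [0.4602, -0.0193, 0.0701]
eef_rot: [0.001, -0.0, 1.0, -0.0]
wrist_force: [-0.5, -0.2, -0.4]
opening: 0.499
grasp_force: 0.0
```

{"name": "apply_moves", "arguments": {
  "moves": [
    {"jaw": 0.5,"offset": [0,0,30],"rot": [0,0,0]},
    {"jaw": 0.5,"offset": [0,0,14],"rot": [0,0,0]},
    {"jaw": 0.5,"offset": [0,0,4],"rot": [0,0,0]},
    {"jaw": 0.5,"offset": [0,0,0],"rot": [0,0,0]},
    {"jaw": 0.5,"offset": [0,0,0],"rot": [0,0,0]}
  ]
}}

```text
time_s: 20.1
eef_pos: [0.4596, -0.0193, 0.0215]
eef_rot: [0.001, -0.0, 1.0, -0.0]
wrist_force: [-0.2, -0.2, 0.0]
opening: 0.501
grasp_force: 0.0
```

{"name": "apply_moves", "arguments": {
  "moves": [
    {"jaw": 0,"offset": [0,0,0],"rot": [0,0,0]},
    {"jaw": 0,"offset": [0,0,0],"rot": [0,0,0]},
    {"jaw": 0,"offset": [0,0,0],"rot": [0,0,0]},
    {"jaw": 0,"offset": [0,0,0],"rot": [0,0,0]},
    {"jaw": 0,"offset": [0,0,0],"rot": [0,0,0]}
  ]
}}

```text
time_s: 20.72
eef_pos: [0.4594, -0.0193, 0.0215]
eef_rot: [0.0, -0.0, 1.0, -0.0]
wrist_force: [-1.5, -0.4, 6.4]
opening: 0.198
grasp_force: 58.4
```

{"name": "apply_moves", "arguments": {
  "moves": [
    {"jaw": 0,"offset": [0,0,-25],"rot": [0,0,0]},
    {"jaw": 0,"offset": [0,0,-40],"rot": [0,0,0]},
    {"jaw": 0,"offset": [-25,-11,-25],"rot": [0,0,0]},
    {"jaw": 0,"offset": [-40,-18,0],"rot": [0,0,0]},
    {"jaw": 0,"offset": [-40,-18,0],"rot": [0,0,0]}
  ]
}}

```text
time_s: 21.35
eef_pos: [0.5653, -0.0666, 0.1114]
eef_rot: [0.001, -0.0, 1.0, -0.0]
wrist_force: [-0.1, 1.2, -0.5]
opening: 0.198
grasp_force: 58.6
```

{"name": "apply_moves", "arguments": {
  "moves": [
    {"jaw": 0,"offset": [-40,-18,0],"rot": [0,0,0]},
    {"jaw": 0,"offset": [-30,-12,0],"rot": [0,0,0]},
    {"jaw": 0,"offset": [0,0,20],"rot": [0,0,0]},
    {"jaw": 0,"offset": [0,0,30],"rot": [0,0,0]},
    {"jaw": 0,"offset": [0,0,0],"rot": [0,0,0]}
  ]
}}

```text
time_s: 21.98
eef_pos: [0.6301, -0.0946, 0.0567]
eef_rot: [-0.004, -0.0, 1.0, 0.001]
wrist_force: [-0.2, -0.0, -1.2]
opening: 0.193
grasp_force: 58.6
```

{"name": "apply_moves", "arguments": {
  "moves": [
    {"jaw": 0,"offset": [0,0,0],"rot": [0,0,0]},
    {"jaw": 0,"offset": [0,0,0],"rot": [0,0,0]},
    {"jaw": 0,"offset": [0,0,20],"rot": [0,0,0]},
    {"jaw": 0,"offset": [0,0,10],"rot": [0,0,0]},
    {"jaw": 0,"offset": [0,0,0],"rot": [0,0,0]}
  ]
}}

```text
time_s: 22.6
eef_pos: [0.6325, -0.0956, 0.0288]
eef_rot: [-0.002, -0.0, 1.0, 0.001]
wrist_force: [-0.1, -0.6, -0.4]
opening: 0.193
grasp_force: 58.6
```

{"name": "apply_moves", "arguments": {
  "moves": [
    {"jaw": 0,"offset": [0,0,7],"rot": [0,0,0]},
    {"jaw": 0,"offset": [0,0,3],"rot": [0,0,0]},
    {"jaw": 0,"offset": [0,0,2],"rot": [0,0,0]},
    {"jaw": 0,"offset": [0,0,0],"rot": [0,0,0]},
    {"jaw": 0,"offset": [0,0,0],"rot": [0,0,0]}
  ]
}}

```text
time_s: 23.22
eef_pos: [0.6342, -0.0961, 0.0195]
eef_rot: [0.0, -0.0, 1.0, -0.0]
wrist_force: [-2.9, 1.4, 5.1]
opening: 0.195
grasp_force: 59.1
```

{"name": "apply_moves", "arguments": {
  "moves": [
    {"jaw": 0,"offset": [0,0,0],"rot": [0,0,0]},
    {"jaw": 0.3,"offset": [0,0,0],"rot": [0,0,0]},
    {"jaw": 0.45,"offset": [0,0,0],"rot": [0,0,0]},
    {"jaw": 0.5,"offset": [0,0,0],"rot": [0,0,0]},
    {"jaw": 0.5,"offset": [0,0,0],"rot": [0,0,0]}
  ]
}}

```text
time_s: 23.85
eef_pos: [0.634, -0.0961, 0.0187]
eef_rot: [-0.0, -0.0, 1.0, -0.0]
wrist_force: [0.5, -0.6, -0.7]
opening: 0.501
grasp_force: 0.0
```

{"name": "apply_moves", "arguments": {
  "moves": [
    {"jaw": 0.5,"offset": [0,0,-50],"rot": [0,0,0]},
    {"jaw": 0.5,"offset": [0,0,-60],"rot": [0,0,0]},
    {"jaw": 0.5,"offset": [38,-32,0],"rot": [0,0,0]},
    {"jaw": 0.5,"offset": [39,-32,0],"rot": [0,0,0]},
    {"jaw": 0.5,"offset": [39,-33,0],"rot": [0,0,0]}
  ]
}}

```text
time_s: 24.48
eef_pos: [0.517, -0.1938, 0.1291]
eef_rot: [0.0, -0.001, 1.0, -0.0]
wrist_force: [0.2, -0.9, 0.5]
opening: 0.498
grasp_force: 0.0
```

{"name": "apply_moves", "arguments": {
  "moves": [
    {"jaw": 0.5,"offset": [0,0,0],"rot": [0,0,0]},
    {"jaw": 0.5,"offset": [0,0,0],"rot": [0,0,0]},
    {"jaw": 0.5,"offset": [0,0,30],"rot": [0,0,0]},
    {"jaw": 0.5,"offset": [0,0,10],"rot": [0,0,0]},
    {"jaw": 0.5,"offset": [0,0,0],"rot": [0,0,0]}
  ]
}}

```text
time_s: 25.1
eef_pos: [0.518, -0.1921, 0.088]
eef_rot: [-0.001, -0.001, 1.0, 0.001]
wrist_force: [-0.3, 0.5, -0.5]
opening: 0.502
grasp_force: 0.0
```

```bash
python3 - <<'E'
from h import *
im,d=ctrl.camera("scene");cv2.imwrite("pics/scene5.png",cv2.resize(im[180:350,220:420],(700,595))[:,:,::-1])
print(ctrl.get_obs()["eef_pos"])
E
```

```text
[ 0.51845352 -0.19259123  0.08882207]
```

View pics/scene5.png

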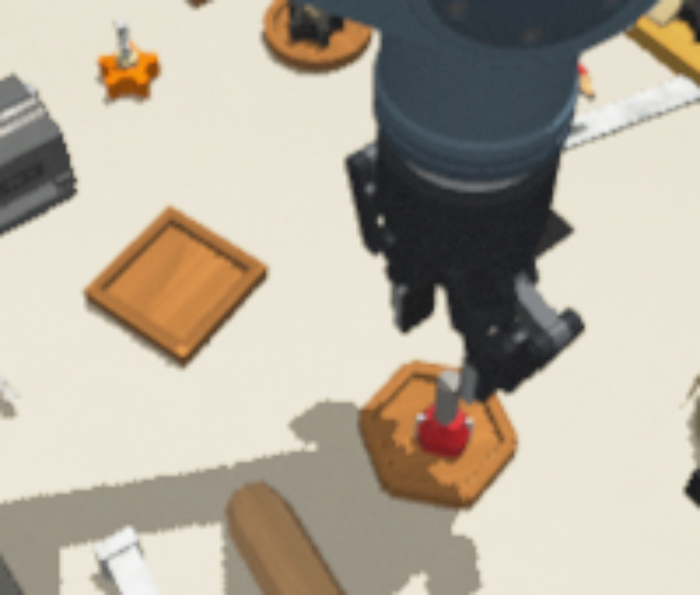

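The square holder is empty at (177,285), and bit 1 at (445,410) is between the open fingers. Lower 55 mm and grip.

{"name": "apply_moves", "arguments": {
  "moves": [
    {"jaw": 0.5,"offset": [0,0,30],"rot": [0,0,0]},
    {"jaw": 0.4,"offset": [0,0,18],"rot": [0,0,0]},
    {"jaw": 0.4,"offset": [0,0,7],"rot": [0,0,0]},
    {"jaw": 0.4,"offset": [0,0,0],"rot": [0,0,0]},
    {"jaw": 0.4,"offset": [0,0,0],"rot": [0,0,0]}
  ]
}}

```text
time_s: 25.78
eef_pos: [0.5187, -0.1935, 0.0347]
eef_rot: [0.001, -0.0, 1.0, -0.0]
wrist_force: [-0.1, 0.2, -0.2]
opening: 0.399
grasp_force: 0.0
```

{"name": "apply_moves", "arguments": {
  "moves": [
    {"jaw": 0,"offset": [0,0,0],"rot": [0,0,0]},
    {"jaw": 0,"offset": [0,0,0],"rot": [0,0,0]},
    {"jaw": 0,"offset": [0,0,0],"rot": [0,0,0]},
    {"jaw": 0,"offset": [0,0,0],"rot": [0,0,0]},
    {"jaw": 0,"offset": [0,0,0],"rot": [0,0,0]}
  ]
}}

```text
time_s: 26.4
eef_pos: [0.5186, -0.1935, 0.0346]
eef_rot: [0.001, -0.0, 1.0, -0.0]
wrist_force: [0.7, 0.5, 5.9]
opening: 0.129
grasp_force: 58.4
```

{"name": "apply_moves", "arguments": {
  "moves": [
    {"jaw": 0,"offset": [0,0,-25],"rot": [0,0,0]},
    {"jaw": 0,"offset": [0,0,-40],"rot": [0,0,0]},
    {"jaw": 0,"offset": [10,30,-25],"rot": [0,0,0]},
    {"jaw": 0,"offset": [17,47,0],"rot": [0,0,0]},
    {"jaw": 0,"offset": [17,47,0],"rot": [0,0,0]}
  ]
}}

```text
time_s: 27.02
eef_pos: [0.4733, -0.068, 0.1238]
eef_rot: [0.0, 0.0, 1.0, 0.0]
wrist_force: [1.1, 0.5, -0.5]
opening: 0.132
grasp_force: 58.6
```

{"name": "apply_moves", "arguments": {
  "moves": [
    {"jaw": 0,"offset": [16,48,0],"rot": [0,0,0]},
    {"jaw": 0,"offset": [0,0,0],"rot": [0,0,0]},
    {"jaw": 0,"offset": [0,0,20],"rot": [0,0,0]},
    {"jaw": 0,"offset": [0,0,30],"rot": [0,0,0]},
    {"jaw": 0,"offset": [0,0,0],"rot": [0,0,0]}
  ]
}}

```text
time_s: 27.65
eef_pos: [0.4561, -0.0212, 0.0718]
eef_rot: [-0.003, 0.0, 1.0, 0.001]
wrist_force: [-0.4, 0.6, -1.7]
opening: 0.128
grasp_force: 58.7
```

{"name": "apply_moves", "arguments": {
  "moves": [
    {"jaw": 0,"offset": [0,0,0],"rot": [0,0,0]},
    {"jaw": 0,"offset": [0,0,0],"rot": [0,0,0]},
    {"jaw": 0,"offset": [0,0,20],"rot": [0,0,0]},
    {"jaw": 0,"offset": [0,0,10],"rot": [0,0,0]},
    {"jaw": 0,"offset": [0,0,0],"rot": [0,0,0]}
  ]
}}

```text
time_s: 28.28
eef_pos: [0.4576, -0.021, 0.0436]
eef_rot: [-0.001, -0.0, 1.0, 0.0]
wrist_force: [-0.6, -0.0, -1.0]
opening: 0.13
grasp_force: 58.7
```

{"name": "apply_moves", "arguments": {
  "moves": [
    {"jaw": 0,"offset": [0,0,6],"rot": [0,0,0]},
    {"jaw": 0,"offset": [0,0,3],"rot": [0,0,0]},
    {"jaw": 0,"offset": [0,0,1],"rot": [0,0,0]},
    {"jaw": 0,"offset": [0,0,0],"rot": [0,0,0]},
    {"jaw": 0,"offset": [0,0,0],"rot": [0,0,0]}
  ]
}}

```text
time_s: 28.9
eef_pos: [0.4583, -0.0212, 0.0345]
eef_rot: [0.0, -0.0, 1.0, -0.0]
wrist_force: [-2.5, 1.4, 7.0]
opening: 0.134
grasp_force: 59.8
```

{"name": "apply_moves", "arguments": {
  "moves": [
    {"jaw": 0,"offset": [0,0,0],"rot": [0,0,0]},
    {"jaw": 0.25,"offset": [0,0,0],"rot": [0,0,0]},
    {"jaw": 0.4,"offset": [0,0,0],"rot": [0,0,0]},
    {"jaw": 0.5,"offset": [0,0,0],"rot": [0,0,0]},
    {"jaw": 0.5,"offset": [0,0,0],"rot": [0,0,0]}
  ]
}}

```text
time_s: 29.52
eef_pos: [0.4579, -0.0211, 0.0337]
eef_rot: [-0.0, -0.0, 1.0, 0.0]
wrist_force: [-0.5, 0.4, 0.0]
opening: 0.498
grasp_force: 0.0
```

{"name": "apply_moves", "arguments": {
  "moves": [
    {"jaw": 0.5,"offset": [0,0,-45],"rot": [0,0,0]},
    {"jaw": 0.5,"offset": [0,0,-50],"rot": [0,0,0]},
    {"jaw": 0.5,"offset": [-44,-18,0],"rot": [0,0,0]},
    {"jaw": 0.5,"offset": [-44,-19,0],"rot": [0,0,0]},
    {"jaw": 0.5,"offset": [-44,-19,0],"rot": [0,0,0]}
  ]
}}

```text
time_s: 30.15
eef_pos: [0.5914, -0.0776, 0.1291]
eef_rot: [0.0, -0.0, 1.0, -0.0]
wrist_force: [1.1, -0.6, -0.3]
opening: 0.503
grasp_force: 0.0
```

{"name": "apply_moves", "arguments": {
  "moves": [
    {"jaw": 0.5,"offset": [-44,-19,0],"rot": [0,0,0]},
    {"jaw": 0.5,"offset": [0,0,0],"rot": [0,0,0]},
    {"jaw": 0.5,"offset": [0,0,40],"rot": [0,0,0]},
    {"jaw": 0.5,"offset": [0,0,20],"rot": [0,0,0]},
    {"jaw": 0.5,"offset": [0,0,0],"rot": [0,0,0]}
  ]
}}

```text
time_s: 30.78
eef_pos: [0.6319, -0.0952, 0.0667]
eef_rot: [-0.002, -0.0, 1.0, 0.001]
wrist_force: [0.0, 1.6, 0.4]
opening: 0.499
grasp_force: 0.0
```

```bash
python3 - <<'E'
from h import *
im,d=ctrl.camera("side");cv2.imwrite("pics/side6.png",cv2.resize(im[130:310,220:460],(800,600))[:,:,::-1])
print(ctrl.get_obs()["eef_pos"])
E
```

```text
[ 0.63326997 -0.09566208  0.06844341]
```

View pics/side6.png

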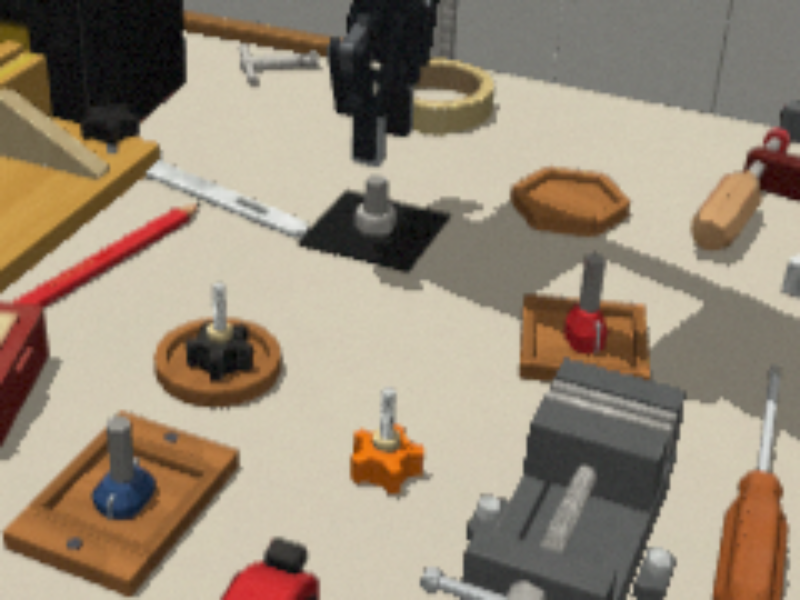

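The nut stands on the mat at (376,210) and the hex holder is empty at (570,200). Bit 1 in the square holder at (588,315) looks slightly leaning, so I'll check it after placing the nut.

{"name": "apply_moves", "arguments": {
  "moves": [
    {"jaw": 0.5,"offset": [0,0,30],"rot": [0,0,0]},
    {"jaw": 0.5,"offset": [0,0,15],"rot": [0,0,0]},
    {"jaw": 0.5,"offset": [0,0,4],"rot": [0,0,0]},
    {"jaw": 0.5,"offset": [0,0,0],"rot": [0,0,0]},
    {"jaw": 0.5,"offset": [0,0,0],"rot": [0,0,0]}
  ]
}}

```text
time_s: 31.45
eef_pos: [0.6348, -0.0963, 0.0209]
eef_rot: [0.001, -0.0, 1.0, -0.0]
wrist_force: [0.1, 0.2, 0.5]
opening: 0.498
grasp_force: 0.0
```

{"name": "apply_moves", "arguments": {
  "moves": [
    {"jaw": 0,"offset": [0,0,0],"rot": [0,0,0]},
    {"jaw": 0,"offset": [0,0,0],"rot": [0,0,0]},
    {"jaw": 0,"offset": [0,0,0],"rot": [0,0,0]},
    {"jaw": 0,"offset": [0,0,0],"rot": [0,0,0]},
    {"jaw": 0,"offset": [0,0,0],"rot": [0,0,0]}
  ]
}}

```text
time_s: 32.08
eef_pos: [0.6346, -0.0963, 0.0206]
eef_rot: [0.001, -0.0, 1.0, -0.0]
wrist_force: [-0.2, 0.6, 5.0]
opening: 0.193
grasp_force: 58.6
```

```bash
cat > chk.py <<'E'
from h import *
P=np.r_[tuple(pts(c,ctrl.camera(c)[1]).reshape(-1,3) for c in("scene","side"))]
for n,(x,y),lo,hi in[("knob",(.654,.099),.04,.061),("bit3",(.6395,.2287),.026,.058),("bit1",(.459,-.021),.036,.068),("nut",(.5185,-.1915),.025,.044)]:
    for a in np.linspace(lo,hi,5)[:-1]:
        h=(hi-lo)/4;m=(np.hypot(P[:,0]-x,P[:,1]-y)<.028)&(P[:,2]>a)&(P[:,2]<a+h);q=P[m]
        if m.sum()>4:print(n,round(a+h/2,3),m.sum(),((np.percentile(q,3,0)+np.percentile(q,97,0))/2)[:2].round(4))
    m=(np.hypot(P[:,0]-x,P[:,1]-y)<.028)&(P[:,2]<.1);print(n,"top",np.percentile(P[m,2],99.5).round(4))
E
python3 chk.py
```

```text
knob 0.043 12 [0.6523 0.0987]
knob 0.048 16 [0.6514 0.0993]
knob 0.053 11 [0.6517 0.0998]
knob 0.058 18 [0.6524 0.1   ]
knob top 0.0619
bit3 0.03 39 [0.6385 0.2285]
bit3 0.038 38 [0.6383 0.2289]
bit3 0.046 45 [0.6392 0.2287]
bit3 0.054 50 [0.6392 0.2293]
bit3 top 0.059
bit1 0.04 32 [ 0.4581 -0.0215]
bit1 0.048 36 [ 0.4583 -0.0209]
bit1 0.056 40 [ 0.4579 -0.0212]
bit1 0.064 60 [ 0.4586 -0.0215]
bit1 top 0.0687
nut top 0.0086
```

Bit 1, bit 3 and the knob are upright and centred. The nut now goes to the hex holder.

{"name": "apply_moves", "arguments": {
  "moves": [
    {"jaw": 0,"offset": [0,0,-25],"rot": [0,0,0]},
    {"jaw": 0,"offset": [0,0,-40],"rot": [0,0,0]},
    {"jaw": 0,"offset": [20,-14,-25],"rot": [0,0,0]},
    {"jaw": 0,"offset": [48,-40,0],"rot": [0,0,0]},
    {"jaw": 0,"offset": [48,-40,0],"rot": [0,0,0]}
  ]
}}

```text
time_s: 32.8
eef_pos: [0.5168, -0.1907, 0.1099]
eef_rot: [0.0, -0.001, 1.0, -0.0]
wrist_force: [0.9, -1.1, -1.2]
opening: 0.196
grasp_force: 58.6
```

{"name": "apply_moves", "arguments": {
  "moves": [
    {"jaw": 0,"offset": [0,0,0],"rot": [0,0,0]},
    {"jaw": 0,"offset": [0,0,0],"rot": [0,0,0]},
    {"jaw": 0,"offset": [0,0,30],"rot": [0,0,0]},
    {"jaw": 0,"offset": [0,0,25],"rot": [0,0,0]},
    {"jaw": 0,"offset": [0,0,0],"rot": [0,0,0]}
  ]
}}

```text
time_s: 33.42
eef_pos: [0.5172, -0.1881, 0.0527]
eef_rot: [-0.002, -0.001, 1.0, 0.001]
wrist_force: [-0.2, 0.3, -0.3]
opening: 0.198
grasp_force: 58.7
```

{"name": "apply_moves", "arguments": {
  "moves": [
    {"jaw": 0,"offset": [0,0,0],"rot": [0,0,0]},
    {"jaw": 0,"offset": [0,0,15],"rot": [0,0,0]},
    {"jaw": 0,"offset": [0,0,8],"rot": [0,0,0]},
    {"jaw": 0,"offset": [0,0,0],"rot": [0,0,0]},
    {"jaw": 0,"offset": [0,0,0],"rot": [0,0,0]}
  ]
}}

```text
time_s: 34.05
eef_pos: [0.5181, -0.1902, 0.0319]
eef_rot: [0.0, -0.0, 1.0, -0.0]
wrist_force: [-0.2, 0.7, -0.4]
opening: 0.195
grasp_force: 58.7
```

{"name": "apply_moves", "arguments": {
  "moves": [
    {"jaw": 0,"offset": [0,0,6],"rot": [0,0,0]},
    {"jaw": 0,"offset": [0,0,3],"rot": [0,0,0]},
    {"jaw": 0,"offset": [0,0,0.5],"rot": [0,0,0]},
    {"jaw": 0,"offset": [0,0,0],"rot": [0,0,0]},
    {"jaw": 0,"offset": [0,0,0],"rot": [0,0,0]}
  ]
}}

```text
time_s: 34.67
eef_pos: [0.518, -0.1901, 0.0226]
eef_rot: [-0.0, -0.0, 1.0, -0.0]
wrist_force: [-2.5, 1.2, 5.7]
opening: 0.196
grasp_force: 59.2
```

{"name": "apply_moves", "arguments": {
  "moves": [
    {"jaw": 0,"offset": [0,0,0],"rot": [0,0,0]},
    {"jaw": 0.3,"offset": [0,0,0],"rot": [0,0,0]},
    {"jaw": 0.45,"offset": [0,0,0],"rot": [0,0,0]},
    {"jaw": 0.5,"offset": [0,0,0],"rot": [0,0,0]},
    {"jaw": 0.5,"offset": [0,0,0],"rot": [0,0,0]}
  ]
}}

```text
time_s: 35.3
eef_pos: [0.518, -0.1901, 0.0222]
eef_rot: [-0.0, -0.0, 1.0, 0.0]
wrist_force: [-0.1, 0.5, -0.7]
opening: 0.501
grasp_force: 0.0
```

{"name": "apply_moves", "arguments": {
  "moves": [
    {"jaw": 0.5,"offset": [0,0,-30],"rot": [0,0,0]},
    {"jaw": 0.5,"offset": [0,0,-50],"rot": [0,0,0]},
    {"jaw": 0.5,"offset": [0,0,-50],"rot": [0,0,0]},
    {"jaw": 0.5,"offset": [0,0,-50],"rot": [0,0,0]},
    {"jaw": 0.5,"offset": [0,0,0],"rot": [0,0,0]}
  ]
}}

```text
time_s: 35.92
eef_pos: [0.5207, -0.1917, 0.2075]
eef_rot: [0.004, -0.0, 1.0, -0.003]
wrist_force: [0.2, -0.0, -0.4]
opening: 0.501
grasp_force: 0.0
```

```bash
python3 chk.py; python3 - <<'E'
from h import *
im,d=ctrl.camera("side");cv2.imwrite("pics/side7.png",cv2.resize(im[130:370,140:460],(800,600))[:,:,::-1])
E
```

```text
knob 0.043 14 [0.6521 0.099 ]
knob 0.048 11 [0.6517 0.0994]
knob 0.053 12 [0.6516 0.0993]
knob 0.058 19 [0.6521 0.0996]
knob top 0.0622
bit3 0.03 32 [0.639  0.2293]
bit3 0.038 40 [0.6382 0.2294]
bit3 0.046 39 [0.6392 0.229 ]
bit3 0.054 55 [0.6391 0.2292]
bit3 top 0.059
bit1 0.04 33 [ 0.4586 -0.0209]
bit1 0.048 35 [ 0.4585 -0.0211]
bit1 0.056 39 [ 0.4578 -0.0216]
bit1 0.064 65 [ 0.4583 -0.0209]
bit1 top 0.0687
nut 0.027 26 [ 0.5177 -0.1898]
nut 0.032 34 [ 0.5164 -0.1894]
nut 0.037 26 [ 0.5174 -0.1893]
nut 0.042 61 [ 0.518  -0.1898]
nut top 0.0448
```

View pics/side7.png

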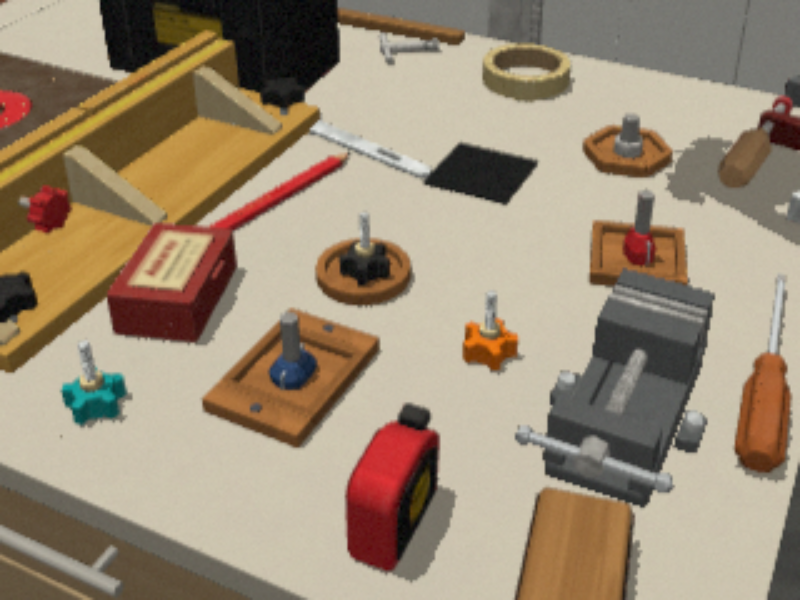

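The knob (364,262), bit 3 (292,360), nut (629,140) and bit 1 (640,235) all stand upright in their own holders. The tape measure is where it was.

```bash
python3 -c "
from bench import ctrl
print(ctrl.hand_in())"
```

```text
the job is handed in; nothing more can be done
None
```

All four parts stand upright and released in the middle of their own holders, the tape measure was not touched, and the job was handed in at about 36 s of the 133 s allowed; the hand-in returned no verdict.

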